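Find the uncaught lid of a packed transit case and push it open

TASK

Four identical lids close this packed wooden case; three are held by hidden catches and one was left uncaught. With the fingertips press down the round steel plates at the far ends of the lids, one after another, until you find the lid that rocks; press that one down so that its front end comes up, then push the raised front end up and over, away from you, until the lid leans back against its stop, and leave it open for the cell to be checked. Nothing is to be gripped or picked up, the other lids stay shut, and the loose parts and tools round the case stay where they are.

Things in the scene. Friction and masses are not known exactly. Their poses are not given: they have to be found in the camera images.
- case: Low wooden transit case, 158 mm front to back (x), 348 across (y), 84 high, fixed to the bench. Origin: centre of its underside; x points to its far wall, away from the robot, y left, z up. Four cells side by side, centres at y = +126, +42, -42, -126 mm, each closed by a lid level with the wall tops. Walls 10 mm, dividers 8 mm. The lids' hinge rod runs along y at x = +28, z = 79 mm.
- lid_1 (a joint): Angle of the lid at case y = +126 mm: 0 shut and level, 1.75 fully open, leaning 10 degrees back past upright on its stop. Plywood, 134x73x10 mm, 70 g, on a rod through mid-thickness: 95 mm in front of it, a 39 mm tail behind. Tail down = front up. If caught, it gives 0.02 rad and sits firm; if uncaught it turns with 2 to 4 N on the plate, no spring; friction (0.03 N m) keeps it where left.
- lid_2 (a joint): Angle of the lid at case y = +42 mm: 0 shut and level, 1.75 fully open, leaning 10 degrees back past upright on its stop. Plywood, 134x73x10 mm, 70 g, on a rod through mid-thickness: 95 mm in front of it, a 39 mm tail behind. Tail down = front up. If caught, it gives 0.02 rad and sits firm; if uncaught it turns with 2 to 4 N on the plate, no spring; friction (0.03 N m) keeps it where left.
- lid_3 (a joint): Angle of the lid at case y = -42 mm: 0 shut and level, 1.75 fully open, leaning 10 degrees back past upright on its stop. Plywood, 134x73x10 mm, 70 g, on a rod through mid-thickness: 95 mm in front of it, a 39 mm tail behind. Tail down = front up. If caught, it gives 0.02 rad and sits firm; if uncaught it turns with 2 to 4 N on the plate, no spring; friction (0.03 N m) keeps it where left.
- lid_4 (a joint): Angle of the lid at case y = -126 mm: 0 shut and level, 1.75 fully open, leaning 10 degrees back past upright on its stop. Plywood, 134x73x10 mm, 70 g, on a rod through mid-thickness: 95 mm in front of it, a 39 mm tail behind. Tail down = front up. If caught, it gives 0.02 rad and sits firm; if uncaught it turns with 2 to 4 N on the plate, no spring; friction (0.03 N m) keeps it where left.
- lid_1_plate (a point): Centre of the flush round steel push plate, 26 mm across, on the tail of lid 1, on its upper face, 22 mm behind the rod; moves with the lid. Axes are the lid's: x from front to tail, z out of the upper face.
- lid_2_plate (a point): Centre of the flush round steel push plate, 26 mm across, on the tail of lid 2, on its upper face, 22 mm behind the rod; moves with the lid. Axes are the lid's: x from front to tail, z out of the upper face.
- lid_3_plate (a point): Centre of the flush round steel push plate, 26 mm across, on the tail of lid 3, on its upper face, 22 mm behind the rod; moves with the lid. Axes are the lid's: x from front to tail, z out of the upper face.
- lid_4_plate (a point): Centre of the flush round steel push plate, 26 mm across, on the tail of lid 4, on its upper face, 22 mm behind the rod; moves with the lid. Axes are the lid's: x from front to tail, z out of the upper face.
- lid_1_front (a point): Middle of the front edge of lid 1 (nearest the robot), at mid-thickness, 95 mm in front of the rod; moves with the lid. Axes are the lid's: x towards the tail, y left, z out of the upper face.
- lid_2_front (a point): Middle of the front edge of lid 2 (nearest the robot), at mid-thickness, 95 mm in front of the rod; moves with the lid. Axes are the lid's: x towards the tail, y left, z out of the upper face.
- lid_3_front (a point): Middle of the front edge of lid 3 (nearest the robot), at mid-thickness, 95 mm in front of the rod; moves with the lid. Axes are the lid's: x towards the tail, y left, z out of the upper face.
- lid_4_front (a point): Middle of the front edge of lid 4 (nearest the robot), at mid-thickness, 95 mm in front of the rod; moves with the lid. Axes are the lid's: x towards the tail, y left, z out of the upper face.
- loose_coupling: Bystander: short pipe coupling with yellow end caps, 81x90x55 mm, lying loose to the left of the case, between it and the tall fixed arbor press (centred near world x 0.54, y 0.47 m), which the arm must clear. Origin under its middle.
- loose_cap: Bystander: round yellow end cap, 91 mm across, 16 mm high, loose to the right of the case. Origin under its middle.
- screwdriver: Bystander: screwdriver with red handle, 81x202x24 mm, lying behind the case. Origin under its middle.
- marker: Bystander: marker pen, 135 mm long, 17 mm thick, lying in front of the case. Origin under its middle.
- hammer: Bystander: claw hammer with wooden handle, 247 mm long, 125 mm wide, 47 mm high, lying at the right. Origin under its middle.

How it is judged (in metres and radians):
On the way:
1. the uncaught lid has been rocked: its tail pressed down until its front end stands up by at least 0.25 rad, the other lids shut (((value of joint lid_1 above 0.25 rad and value of joint each of lid_2, lid_3, lid_4 below 0.1 rad) or (value of joint lid_2 above 0.25 rad and value of joint each of lid_1, lid_3, lid_4 below 0.1 rad) or (value of joint lid_3 above 0.25 rad and value of joint each of lid_1, lid_2, lid_4 below 0.1 rad) or (value of joint lid_4 above 0.25 rad and value of joint each of lid_1, lid_2, lid_3 below 0.1 rad))), for 0.1 s.
At the end, for the whole second after the job is handed in: The uncaught lid stands open past upright (joint above 1.6 rad; the stop is at 1.75) and is at rest; the other three lids are shut (below 0.1 rad) (((value of joint lid_1 above 1.6 rad and velocity of joint lid_1 between -0.1 and 0.1 rad/s and value of joint each of lid_2, lid_3, lid_4 below 0.1 rad) or (value of joint lid_2 above 1.6 rad and velocity of joint lid_2 between -0.1 and 0.1 rad/s and value of joint each of lid_1, lid_3, lid_4 below 0.1 rad) or (value of joint lid_3 above 1.6 rad and velocity of joint lid_3 between -0.1 and 0.1 rad/s and value of joint each of lid_1, lid_2, lid_4 below 0.1 rad) or (value of joint lid_4 above 1.6 rad and velocity of joint lid_4 between -0.1 and 0.1 rad/s and value of joint each of lid_1, lid_2, lid_3 below 0.1 rad))); the robot touches nothing.
It fails at once if a lid is gripped between the fingers instead of pushed ((x of the grasp point in the frame of lid_1_front between -0.012 and 0.09 m and y of the grasp point in the frame of lid_1_front between -0.036 and 0.036 m and z of the grasp point in the frame of lid_1_front between -0.003 and 0.003 m and contact force between the fingers and case above 0.5 N) or (x of the grasp point in the frame of lid_2_front between -0.012 and 0.09 m and y of the grasp point in the frame of lid_2_front between -0.036 and 0.036 m and z of the grasp point in the frame of lid_2_front between -0.003 and 0.003 m and contact force between the fingers and case above 0.5 N) or (x of the grasp point in the frame of lid_3_front between -0.012 and 0.09 m and y of the grasp point in the frame of lid_3_front between -0.036 and 0.036 m and z of the grasp point in the frame of lid_3_front between -0.003 and 0.003 m and contact force between the fingers and case above 0.5 N) or (x of the grasp point in the frame of lid_4_front between -0.012 and 0.09 m and y of the grasp point in the frame of lid_4_front between -0.036 and 0.036 m and z of the grasp point in the frame of lid_4_front between -0.003 and 0.003 m and contact force between the fingers and case above 0.5 N)).
It fails at once if a loose part or tool beside the case is shifted by more than 20 mm or lifted (distance of any of loose_coupling, loose_cap, screwdriver, marker, hammer from where it was at the start of the episode above 0.02 m).
It also fails if it takes over 58 s, if anything falls off the work surface, if the arm or the gripper's body presses on something with over 40 N, if the wrist force passes 120 N, or if a joint passes its speed limit or range.

ROBOT

A 6-joint arm with a two-finger parallel gripper is mounted at the origin on a cart in front of the work surface, level with it; the furniture and walls round the work are solid. World frame = base frame: x ahead of the robot, y to its left, z up, the work surface at z = 0. Lengths are in mm, angles in degrees, forces in N, time in s.
With the tool pointing down it reaches from about 300 to 750 mm from the base axis. Payload 8.5 kg.
Tool frame: the origin (TCP) lies midway between the tips of the shut fingers; the grasp point (between the pads) lies 19 mm behind it; z points along the fingers, y is the line along which they close (so a half turn about z gives the same grasp; the last joint's range is limited). The gripper opens to 88 mm and grips with 3 to 60 N. Pads are 18 mm wide; open, the fingers measure 123 mm over their backs; the gripper's body (75 mm by 187 mm) begins 45 mm behind the grasp point.
Start: joints at [58.997, 21.807, 74.336, -0, 83.858, -12.336], TCP at [176.028, 521.052, 238.748] pointing down, gripper open.
Joint ranges: [-178.18, 178.18], [-50.72, 133.34], [12.68, 142.11], [-81.47, 261.47], [9.98, 163.14], [-165.26, 165.26]. Speed limits (degrees/s): [136.94, 136.94, 180, 180, 180, 180].

INTERFACE

Orientations are given as [roll, pitch, yaw] about the fixed x, y, z axes, in that order (R = Rz(yaw) Ry(pitch) Rx(roll)).
In Python, from bench import * gives the robot as it stands. The module is installed in compiled form; this text tells all that it offers.
- The arm moves only by the tool play_rows, never from a script. Its argument "commands" is a list of rows, each a list of 3 entries, a list of its own where there are three numbers: the shift along the tool's x, y, z in m, then the turn, a rotation vector about the tool's x, y, z in rad, then the finger opening in m, from 0 to 0.0881. In form: [[[dx, dy, dz], [wx, wy, wz], gripper], ...]. A call has exactly 5 rows; each row shifts and turns the commanded pose from where the row before left it, along the tool's axes as they then stand; what a row does not reach is not made up. A row lasts 1/8 s, in which the tool goes at most 62.5 mm and 10.7 degrees, less where a joint would pass 70% of its speed; a pose out of reach is approached as far as the arm can. A call with a gripper value outside its range is refused whole. The fingers move at their own pace and stop on an object; "force" is the grip in N (left out, the last holds). Time passes only in rows, so rows that do not move let the fingers close, or fill a call up. It gives the time, the measured TCP pose, the force, the opening and the grip force at its end, in the units of the state.
- sense(): the state, without advancing time (a new reading comes with each control period).
- grab_frame(name): name is "scene" or "top" or "wrist"; returns a dict with "frame" (400x640x3 uint8, blue, green, red), "camera_matrix" (3x3 intrinsics, pixels), "world_from_camera" (4x4, takes a point from camera to world coordinates). Camera axes: x right, y up, looking along -z (the intrinsics and any distortion apply to the point x, -y, -z); pixel columns grow to the right and rows downward; lengths in mm; the calibration is good to about 2 mm. The wrist camera is an equidistant fisheye: a pixel r from the principal point sees the ray r / f radians off the axis. A picture is of the moment at which its call begins. There is no depth.
- hand_in(): hands the job in; it is judged then, once.
Trained networks look in the newest picture that a camera, given by its name, has taken for a name from the list of things; names that differ only in an ending like _2 or _b are one class to them, and where a whole thing is asked for, a point or a joint stands for the part that bears it (a point fixed in the world has none). Each returns a list of dicts, best first, with "conf" (0 to 1); they miss things now and then, are a little off and sometimes report something else, mostly with a low value. They report only what shows in the picture. A call takes as long as a camera call.
- spot_in(query, camera): "at" ([x, y, z] in mm, in world coordinates, good to about 4 mm: the middle of the surface that is visible of it).
- silhouettes(query, camera): "mask" (400x640 bool, what is visible of it).
The state is a dict: "time_s": time; "joints": joint angles; "joint_vel": joint speeds; "effort": joint torques, N m; "position": TCP position; "eef_rot": TCP orientation; "force": force on the tool from outside, world axes, zero at the start; "ft_torque": the same for the moment, N m; "grip_width": finger opening in mm; "finger_force": force on a finger pad.
Only numpy, scipy, OpenCV 4.12 (cv2) and the standard library are available. Lean on these libraries where they do the work, as an engineer would, in place of code of your own. Each camera call takes 0.05 s, during which the arm holds its last target. There are 200 camera calls.

## Working session

There is one attempt and no reset: what is moved stays moved. The work goes in short steps, Python scripts to look and compute and a tool call to move; the robot and the scene stay as the last step left them, time stands still between calls to the robot, and variables do not carry over. Pictures are saved under pics/ and viewed, at most 10 in all, crops included, and the job is handed in when it is done.

Besides the shell and the picture viewer there is one more tool, called after ">>>" as name([rows], argument=value, ...), one row to a line, values as JSON. play_rows: Moves the arm, as the interface text tells. Its arguments: {"type":"object","properties":{"commands":{"type":"array","items":{"type":"array"}},"force":{"type":"number"}},"required":["commands"]}

```bash
mkdir -p pics; python3 - <<'E'
from bench import *
import cv2,numpy as np
s=sense();print(s['time_s'],s['position'],s['eef_rot'],s['force'],s['grip_width'])
for c in("top","scene"):
    f=grab_frame(c);cv2.imwrite(f'pics/{c}0.png',f['frame'])
    print(c,np.round(f['world_from_camera'],3).tolist(),np.round(f['camera_matrix'],1).tolist())
    for q in("case","lid_1_plate","lid_1_front","loose_coupling","loose_cap","screwdriver","marker","hammer"):
        print(q,[(np.round(d['at']).tolist(),round(d['conf'],2)) for d in spot_in(q,c)][:6])
E
```

```text
0.0 [175.88505516 520.81937238 238.14832186] [-1.79918006e+02 -1.89122056e-02  1.61333675e+02] [ 0.27190894 -0.2776166  -1.26643074] 88.06795144072277
top [[0.012, 0.984, -0.177, 299.227], [-1.0, 0.015, 0.012, -70.229], [0.014, 0.177, 0.984, 1323.317], [0.0, 0.0, 0.0, 1.0]] [[450.4, 0.0, 325.1], [0.0, 450.4, 191.1], [0.0, 0.0, 1.0]]
case [([580.0, -82.0, 83.0], 0.81), ([362.0, 120.0, 17.0], 0.68)]
lid_1_plate [([609.0, 41.0, 82.0], 0.98)]
lid_1_front [([604.0, 34.0, 83.0], 0.93), ([596.0, -43.0, 85.0], 0.2)]
loose_coupling [([608.0, 173.0, 48.0], 0.85)]
loose_cap [([533.0, -337.0, 15.0], 0.88), ([593.0, -42.0, 86.0], 0.48)]
screwdriver [([746.0, -60.0, 18.0], 0.77)]
marker [([362.0, 116.0, 15.0], 0.57), ([595.0, -48.0, 83.0], 0.44)]
hammer [([638.0, -419.0, 23.0], 0.67)]
scene [[0.861, 0.209, -0.464, 37.905], [-0.508, 0.386, -0.77, -910.247], [0.018, 0.899, 0.438, 572.417], [0.0, 0.0, 0.0, 1.0]] [[370.7, 0.0, 318.4], [0.0, 370.7, 198.9], [0.0, 0.0, 1.0]]
case [([553.0, -138.0, 83.0], 0.8)]
lid_1_plate [([605.0, 37.0, 86.0], 0.75)]
lid_1_front [([600.0, 32.0, 83.0], 0.62)]
loose_coupling [([589.0, 177.0, 52.0], 0.6)]
loose_cap []
screwdriver [([754.0, -47.0, 24.0], 0.6)]
marker [([581.0, -132.0, 84.0], 0.51)]
hammer [([641.0, -474.0, 20.0], 0.7)]
```

```bash
python3 - <<'E'
import cv2
f=cv2.imread('pics/top0.png');cv2.imwrite('pics/top0b.png',cv2.resize(f[0:320,200:520],None,fx=1.87,fy=1.87,interpolation=2))
E
```

```text
(no output)
```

View pics/top0b.png

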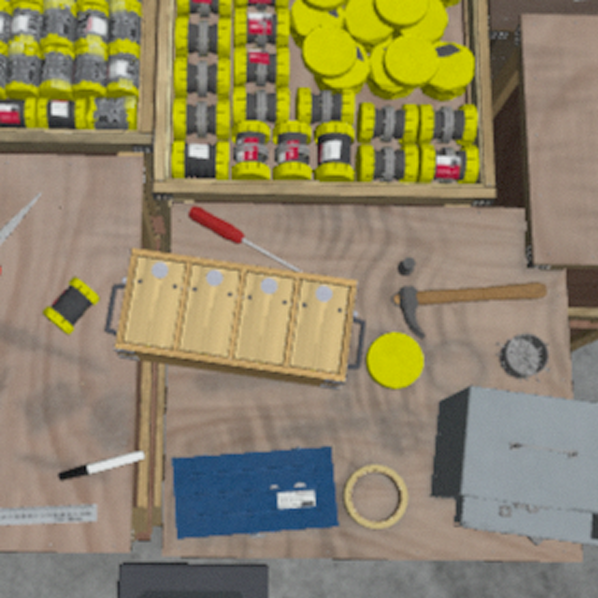

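View pics/scene0.png

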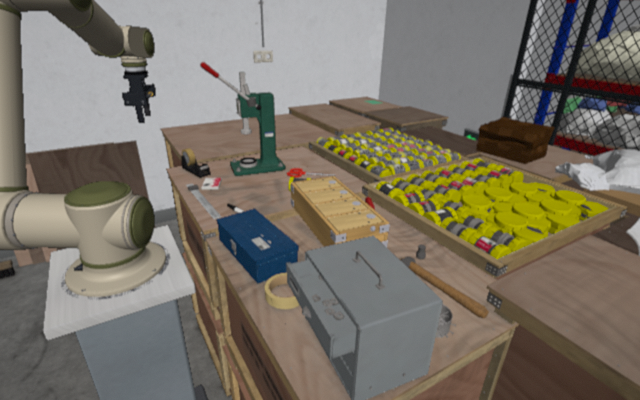

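The top crop shows the case with four plates at crop px (160,270), (215,278), (269,286) and (323,293). The case is turned slightly clockwise, with the screwdriver behind it and the coupling at its left. The scene picture shows the arm at the far left, with a blue box in front of the case.

```bash
cat > h.py <<'E'
from bench import *
import cv2,numpy as np
from scipy.spatial.transform import Rotation as R
def ray(f,px,z):
    K=f['camera_matrix'];T=f['world_from_camera']
    d=T[:3,:3]@np.array([(px[0]-K[0,2])/K[0,0],-(px[1]-K[1,2])/K[1,1],-1]);o=T[:3,3]
    return o+d*(z-o[2])/d[2]
E
python3 - <<'E'
from h import *
f=grab_frame("top");im=f['frame'].astype(int)
hsv=cv2.cvtColor(f['frame'],cv2.COLOR_BGR2HSV)
P=[]
for c in[(160,270),(215,278),(269,286),(323,293)]:
    u=np.array(c)/1.87+[200,0]
    x,y=np.round(u).astype(int)
    w=np.s_[y-8:y+9,x-8:x+9]
    m=(hsv[w][...,1]<60)
    n,l,st,ce=cv2.connectedComponentsWithStats(m.astype(np.uint8))
    k=1+np.argmax(st[1:,4]);uv=ce[k]+[x-8,y-8]
    p=ray(f,uv,84);P.append(p);print(uv,st[k],p.round(1))
P=np.array(P);d=P[0]-P[3];print(np.linalg.norm(d),'yaw',np.degrees(np.arctan2(-d[0],d[1])))
for c in[(135,250),(357,282),(345,382),(118,352)]: print(ray(f,np.array(c)/1.87+[200,0],84).round(1))
s=sense();print(R.from_euler('xyz',s['eef_rot'],degrees=True).as_matrix().round(3))
E
```

```text
[285. 144.] [ 3  4  9  9 69] [656.8  30.9  84. ]
[314.10144928 148.05797101] [ 3  3 10  9 69] [646.2 -52.1  84. ]
[343.37681159 152.43478261] [ 3  3 10 10 69] [ 634.7 -135.5   84. ]
[372.77941176 156.63235294] [ 4  3  9 10 68] [ 623.8 -219.1   84. ]
252.1435299141395 yaw -7.526712872417995
[686.7  68.3  84. ]
[ 641.7 -270.9   84. ]
[ 487.5 -250.9   84. ]
[527.9  88.4  84. ]
[[-0.947  0.32  -0.   ]
 [ 0.32   0.947 -0.   ]
 [-0.    -0.    -1.   ]]
```

>>> play_rows([
  [[0, 0, 0], [0, 0, -0.097], 0.0],
  [[0, 0, 0], [0, 0, -0.097], 0.0],
  [[-0.036, -0.028, 0], [0, 0, 0], 0.0],
  [[-0.036, -0.028, 0], [0, 0, 0], 0.0],
  [[-0.036, -0.028, 0], [0, 0, 0], 0.0],
], force=20)

```text
time_s: 1.58
position: [272.9, 422.6, 238.8]
eef_rot: [180.0, 0.0, 172.5]
force: [0.4, 0.2, -0.3]
grip_width: 40.2
finger_force: 0.0
```

>>> play_rows([
  [[-0.036, -0.028, 0], [0, 0, 0], 0.0],
  [[-0.036, -0.028, 0], [0, 0, 0], 0.0],
  [[-0.036, -0.028, 0], [0, 0, 0], 0.0],
  [[-0.036, -0.028, 0], [0, 0, 0], 0.0],
  [[-0.036, -0.028, 0], [0, 0, 0], 0.0],
])

```text
time_s: 2.2
position: [433.0, 260.0, 238.9]
eef_rot: [180.0, 0.0, 172.4]
force: [0.7, 0.1, 1.2]
grip_width: 0.6
finger_force: 0.0
```

>>> play_rows([
  [[-0.036, -0.028, 0], [0, 0, 0], 0.0],
  [[-0.036, -0.028, 0], [0, 0, 0], 0.0],
  [[-0.036, -0.028, 0], [0, 0, 0], 0.0],
  [[-0.036, -0.028, 0], [0, 0, 0], 0.0],
  [[0, 0, 0], [0, 0, 0], 0.0],
])

```text
time_s: 2.82
position: [561.6, 129.1, 238.0]
eef_rot: [-180.0, -0.0, 172.3]
force: [-1.0, 0.0, -0.3]
grip_width: 0.3
finger_force: 0.0
```

```bash
cat >> h.py <<'E'
yaw=np.radians(-7.53);O=np.array([590.8,-87.4])
def st():
    s=sense();d=np.array(s['position'][:2])-O
    print('t',round(s['time_s'],2),'case xy',round(d@[np.cos(yaw),np.sin(yaw)],1),round(d@[-np.sin(yaw),np.cos(yaw)],1),'z',round(s['position'][2],1),
     'rot',np.round(s['eef_rot'],2),'F',np.round(s['force'],1),'w',round(s['grip_width'],1))
E
python3 -c "from h import *;st()"
```

```text
t 2.83 case xy -57.3 210.8 z 238.0 rot [-1.7998e+02 -2.0000e-02  1.7226e+02] F [-1.   0.  -0.3] w 0.3
```

>>> play_rows([
  [[-0.036, -0.028, 0.02], [0, 0, 0], 0.0],
  [[-0.036, -0.028, 0.04], [0, 0, 0], 0.0],
  [[-0.035, -0.029, 0.04], [0, 0, 0.004], 0.0],
  [[0, 0, 0.03], [0, 0, 0], 0.0],
  [[0, 0, 0], [0, 0, 0], 0.0],
])

```text
time_s: 3.45
position: [653.7, 33.7, 106.7]
eef_rot: [180.0, -0.3, 172.2]
force: [0.6, -0.0, 0.6]
grip_width: 0.3
finger_force: 0.0
```

```bash
python3 -c "
from h import *;st()
f=grab_frame('wrist');cv2.imwrite('pics/w1.png',f['frame'])"
```

```text
t 3.45 case xy 46.5 128.2 z 106.7 rot [179.99  -0.3  172.23] F [ 0.6 -0.   0.6] w 0.3
```

View pics/w1.png

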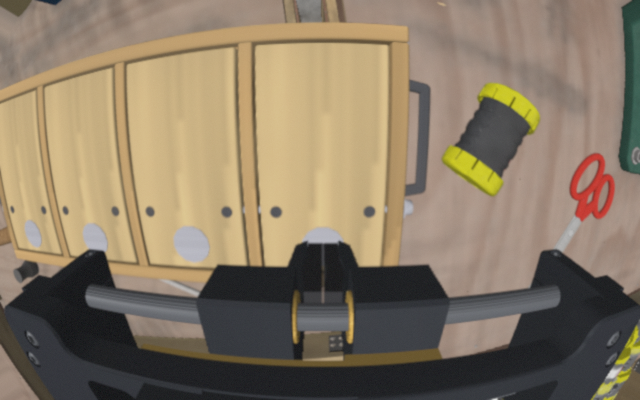

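The wrist view shows the shut fingertips directly above the lid 1 plate (about px 322,237). Next I descend and press.

>>> play_rows([
  [[-0.002, -0.002, 0.016], [0, 0, 0], 0.0],
  [[0, 0, 0.004], [0, 0, 0], 0.0],
  [[0, 0, 0.002], [0, 0, 0], 0.0],
  [[0, 0, 0.002], [0, 0, 0], 0.0],
  [[0, 0, 0.0], [0, 0, 0], 0.0],
])

```text
time_s: 4.12
position: [656.8, 30.7, 84.8]
eef_rot: [-180.0, 0.0, 172.2]
force: [-0.0, 0.2, -0.4]
grip_width: 0.6
finger_force: 0.0
```

```bash
python3 -c "
from h import *;st()"
```

```text
t 4.12 case xy 49.9 125.7 z 84.8 rot [-1.8000e+02  1.0000e-02  1.7222e+02] F [-0.   0.2 -0.4] w 0.6
```

>>> play_rows([
  [[0, 0, 0.002], [0, 0, 0], 0.0],
  [[0, 0, 0.001], [0, 0, 0], 0.0],
  [[0, 0, 0.001], [0, 0, 0], 0.0],
  [[0, 0, 0.0], [0, 0, 0], 0.0],
  [[0, 0, 0.0], [0, 0, 0], 0.0],
])

```text
time_s: 4.75
position: [657.3, 30.5, 81.0]
eef_rot: [180.0, 0.1, 172.2]
force: [5.5, 0.4, 4.3]
grip_width: 0.2
finger_force: 2.6
```

>>> play_rows([
  [[0, 0, 0.001], [0, 0, 0], 0.0],
  [[0, 0, 0.001], [0, 0, 0], 0.0],
  [[0, 0, 0.001], [0, 0, 0], 0.0],
  [[0, 0, 0.0], [0, 0, 0], 0.0],
  [[0, 0, 0.0], [0, 0, 0], 0.0],
])

```text
time_s: 5.38
position: [657.2, 30.5, 77.7]
eef_rot: [180.0, 0.1, 172.2]
force: [5.7, -0.0, 3.2]
grip_width: 0.6
finger_force: 2.6
```

```bash
python3 -c "
from h import *;st()
f=grab_frame('wrist');cv2.imwrite('pics/w2.png',f['frame'])"
```

```text
t 5.38 case xy 50.4 125.6 z 77.7 rot [1.8000e+02 7.0000e-02 1.7222e+02] F [ 5.7 -0.   3.2] w 0.6
```

View pics/w2.png

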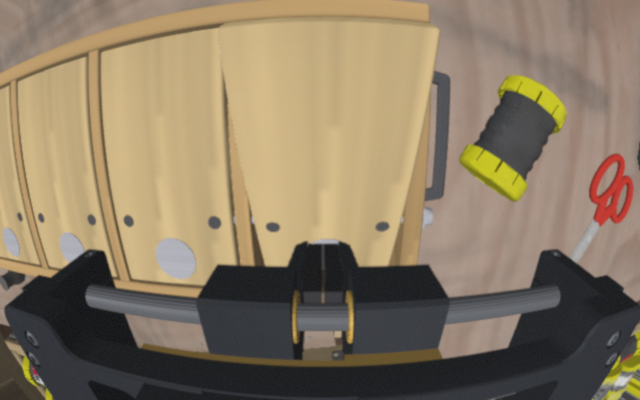

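The picture shows lid 1 rocked: its front edge (top, px 220–438) stands proud of its neighbours, which lie flat. I press it further.

>>> play_rows([
  [[0, 0, 0.0015], [0, 0, 0], 0.0],
  [[0, 0, 0.0015], [0, 0, 0], 0.0],
  [[0, 0, 0.0015], [0, 0, 0], 0.0],
  [[0, 0, 0.0015], [0, 0, 0], 0.0],
  [[0, 0, 0.0], [0, 0, 0], 0.0],
])

```text
time_s: 6.05
position: [656.1, 30.7, 71.2]
eef_rot: [-180.0, -0.1, 172.2]
force: [0.6, -0.8, 2.1]
grip_width: 0.3
finger_force: 1.0
```

```bash
python3 -c "
from h import *;st()
f=grab_frame('scene');cv2.imwrite('pics/s2.png',cv2.resize(f['frame'][140:260,250:410],None,fx=4,fy=4,interpolation=2))"
```

```text
t 6.05 case xy 49.3 125.6 z 71.2 rot [-1.8000e+02 -1.1000e-01  1.7222e+02] F [ 0.6 -0.8  2.1] w 0.3
```

View pics/s2.png

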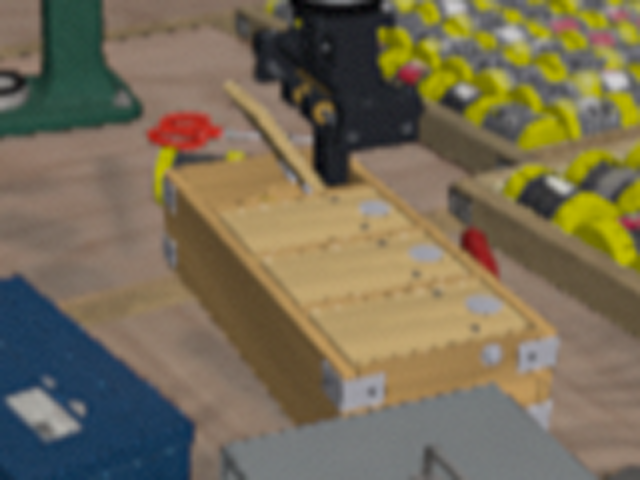

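Lid 1 stands up at roughly 0.8 rad and the other three are flat. I go up, come back to the front of the case and descend.

>>> play_rows([
  [[0, 0, -0.02], [0, 0, 0], 0.0],
  [[0, 0, -0.045], [0, 0, 0], 0.0],
  [[0, 0, -0.05], [0, 0, 0], 0.0],
  [[0, 0, -0.045], [0, 0, 0], 0.0],
  [[0, 0, 0], [0, 0, 0], 0.0],
])

```text
time_s: 6.72
position: [657.2, 30.7, 234.8]
eef_rot: [-180.0, 0.3, 172.2]
force: [0.0, 0.6, -0.8]
grip_width: 0.7
finger_force: 0.0
```

>>> play_rows([
  [[0.035, 0, 0], [0, 0, 0], 0.0],
  [[0.045, 0, 0], [0, 0, 0], 0.0],
  [[0.045, 0, 0], [0, 0, 0], 0.0],
  [[0.04, 0, 0], [0, 0, 0], 0.0],
  [[0, 0, 0], [0, 0, 0], 0.0],
])

```text
time_s: 7.35
position: [490.6, 53.6, 230.8]
eef_rot: [-180.0, -0.2, 172.3]
force: [0.2, 0.0, 0.3]
grip_width: 0.5
finger_force: 0.0
```

>>> play_rows([
  [[0, 0, 0.03], [0, 0, 0], 0.0],
  [[0, 0, 0.04], [0, 0, 0], 0.0],
  [[0, 0, 0.035], [0, 0, 0], 0.0],
  [[0, 0, 0], [0, 0, 0], 0.0],
  [[0, 0, 0], [0, 0, 0], 0.0],
])

```text
time_s: 7.98
position: [494.0, 52.8, 127.4]
eef_rot: [-180.0, 0.0, 172.2]
force: [-0.3, 0.3, -0.2]
grip_width: 0.3
finger_force: 0.0
```

```bash
python3 -c "
from h import *;st()
f=grab_frame('wrist');a=f['frame']
g=grab_frame('scene')['frame'][140:260,230:430];
cv2.imwrite('pics/s3.png',np.vstack([a,cv2.resize(g,None,fx=3.2,fy=3.2)[:200*2][:198]]))"
```

```text
t 7.97 case xy -114.3 126.3 z 127.4 rot [-1.8000e+02  4.0000e-02  1.7222e+02] F [-0.3  0.3 -0.2] w 0.3
```

View pics/s3.png

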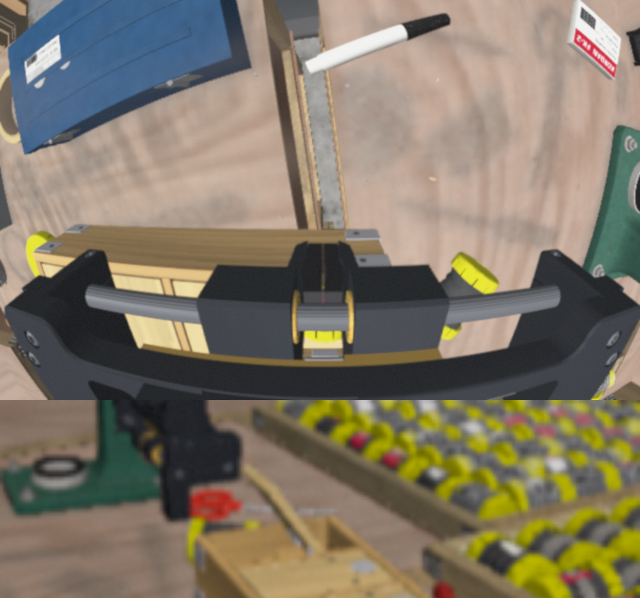

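The lid stays raised, with the shut fingers in front of it and aimed at its middle. I lower slightly and push away.

>>> play_rows([
  [[0, 0, 0.01], [0, 0, 0], 0.0],
  [[-0.02, 0, 0.005], [0, 0, 0], 0.0],
  [[-0.018, 0, 0], [0, 0, 0], 0.0],
  [[-0.008, 0, 0], [0, 0, 0], 0.0],
  [[-0.008, 0, 0], [0, 0, 0], 0.0],
])

```text
time_s: 8.7
position: [546.8, 45.7, 111.7]
eef_rot: [-180.0, -0.0, 172.2]
force: [-0.4, -0.8, -0.2]
grip_width: 0.2
finger_force: 0.0
```

>>> play_rows([
  [[-0.006, 0, 0], [0, 0, 0], 0.0],
  [[-0.006, 0, -0.001], [0, 0, 0], 0.0],
  [[-0.006, 0, -0.002], [0, 0, 0], 0.0],
  [[-0.006, 0, -0.002], [0, 0, 0], 0.0],
  [[-0.006, 0, -0.002], [0, 0, 0], 0.0],
])

```text
time_s: 9.32
position: [576.8, 41.5, 119.0]
eef_rot: [-180.0, -0.0, 172.2]
force: [-0.8, 0.3, 1.0]
grip_width: 0.8
finger_force: 0.5
```

```bash
python3 -c "
from h import *;st()"
```

```text
t 9.32 case xy -30.8 126.0 z 119.0 rot [-180.     -0.    172.22] F [-0.8  0.3  1. ] w 0.8
```

>>> play_rows([
  [[-0.006, 0, -0.003], [0, 0, 0], 0.0],
  [[-0.006, 0, -0.003], [0, 0, 0], 0.0],
  [[-0.006, 0, -0.003], [0, 0, 0], 0.0],
  [[-0.006, 0, -0.003], [0, 0, 0], 0.0],
  [[-0.006, 0, -0.001], [0, 0, 0], 0.0],
])

```text
time_s: 9.95
position: [606.7, 37.5, 132.0]
eef_rot: [180.0, 0.0, 172.2]
force: [-1.1, -1.2, 0.5]
grip_width: 0.7
finger_force: 0.3
```

>>> play_rows([
  [[-0.004, 0, 0], [0, 0, 0], 0.0],
  [[-0.004, 0, 0], [0, 0, 0], 0.0],
  [[-0.003, 0, 0], [0, 0, 0], 0.0],
  [[-0.003, 0, 0], [0, 0, 0], 0.0],
  [[0, 0, 0], [0, 0, 0], 0.0],
])

```text
time_s: 10.58
position: [620.2, 35.6, 131.7]
eef_rot: [-180.0, 0.0, 172.2]
force: [-0.1, -0.2, -0.8]
grip_width: 0.3
finger_force: 0.0
```

```bash
python3 -c "
from h import *;st()"
```

```text
t 10.57 case xy 13.1 125.8 z 131.7 rot [-1.8000e+02  1.0000e-02  1.7222e+02] F [-0.1 -0.2 -0.8] w 0.3
```

>>> play_rows([
  [[-0.003, 0, 0], [0, 0, 0], 0.0],
  [[-0.002, 0, 0], [0, 0, 0], 0.0],
  [[-0.002, 0, 0], [0, 0, 0], 0.0],
  [[-0.001, 0, 0], [0, 0, 0], 0.0],
  [[0, 0, 0], [0, 0, 0], 0.0],
])

```text
time_s: 11.2
position: [628.1, 34.5, 131.7]
eef_rot: [-180.0, 0.0, 172.2]
force: [-0.3, -0.2, -0.2]
grip_width: -0.0
finger_force: 0.1
```

>>> play_rows([
  [[-0.001, 0, 0], [0, 0, 0], 0.0],
  [[-0.001, 0, 0], [0, 0, 0], 0.0],
  [[-0.001, 0, 0], [0, 0, 0], 0.0],
  [[0, 0, 0], [0, 0, 0], 0.0],
  [[0, 0, 0], [0, 0, 0], 0.0],
])

```text
time_s: 11.82
position: [629.4, 34.4, 131.5]
eef_rot: [-180.0, -0.3, 172.2]
force: [-8.8, 1.3, 3.1]
grip_width: 0.1
finger_force: 4.7
```

```bash
python3 -c "
from h import *;st()
f=grab_frame('wrist');a=f['frame']
g=grab_frame('scene')['frame'][140:220,230:430];
cv2.imwrite('pics/s4.png',np.vstack([a[200:],cv2.resize(g,None,fx=3.2,fy=3.2)]))"
```

```text
t 11.82 case xy 22.3 125.8 z 131.5 rot [-179.98   -0.26  172.23] F [-8.8  1.3  3.1] w 0.1
```

View pics/s4.png

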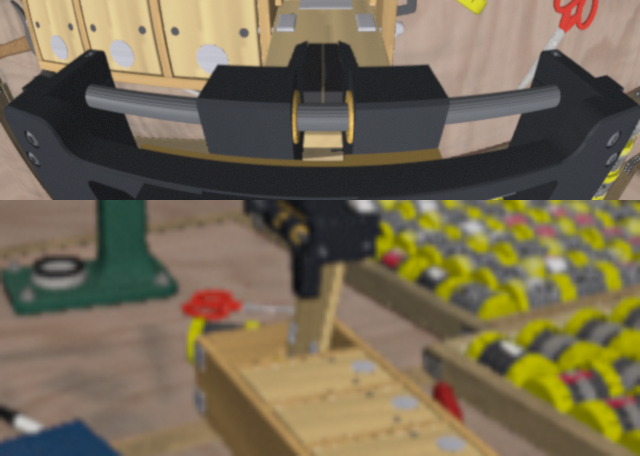

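The finger is at the predicted stop position (case x = 22) with 9 N of reaction, and the lid leans past upright. I back off toward the robot.

>>> play_rows([
  [[0.01, 0, 0], [0, 0, 0], 0.0],
  [[0.03, 0, 0], [0, 0, 0], 0.0],
  [[0.04, 0, 0], [0, 0, 0], 0.0],
  [[0.04, 0, 0], [0, 0, 0], 0.0],
  [[0.03, 0, -0.03], [0, 0, 0], 0.0],
])

```text
time_s: 12.55
position: [480.0, 54.7, 160.9]
eef_rot: [-180.0, -0.2, 172.2]
force: [0.8, 0.3, 0.6]
grip_width: 0.1
finger_force: 0.0
```

>>> play_rows([
  [[0, 0, -0.03], [0, 0, 0], 0.0],
  [[0, 0, -0.03], [0, 0, 0], 0.0],
  [[0, 0, 0], [0, 0, 0], 0.0],
  [[0, 0, 0], [0, 0, 0], 0.0],
  [[0, 0, 0], [0, 0, 0], 0.0],
])

```text
time_s: 13.18
position: [482.0, 54.5, 220.7]
eef_rot: [-180.0, -0.1, 172.2]
force: [0.8, -0.2, -0.7]
grip_width: 0.5
finger_force: 0.0
```

```bash
python3 -c "
from h import *;st()
g=grab_frame('scene')['frame'][140:260,230:430];
h=grab_frame('top')['frame'][120:220,240:400]
cv2.imwrite('pics/s5.png',np.vstack([cv2.resize(g,(500,300)),cv2.resize(h,(500,300))]))"
```

```text
t 13.18 case xy -126.5 126.4 z 220.7 rot [-1.8000e+02 -1.1000e-01  1.7222e+02] F [ 0.8 -0.2 -0.7] w 0.5
```

View pics/s5.png

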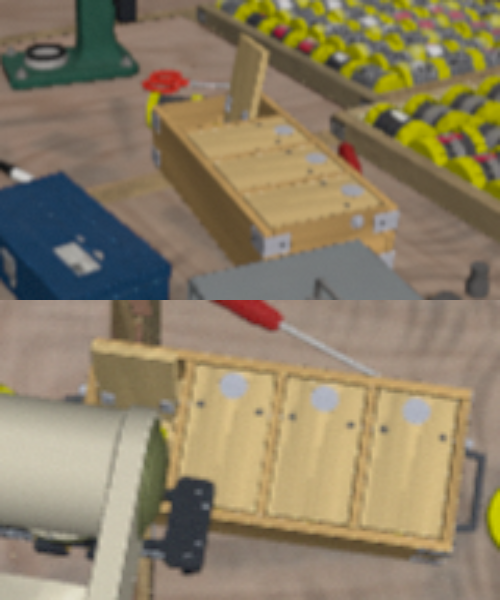

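Lid 1 leans back on its stop (upper view, about px 245,80), the other three are flat, and the arm is clear.

```bash
python3 -c "
from bench import *
print(hand_in())"
```

```text
the job is handed in; nothing more can be done
None
```

Lid 1 was the uncaught one: it rocked on the first press, I pushed it back onto its stop (about 9 N of reaction there), the other three lids stayed shut (their plates weren't pressed), and I handed the job in at about 13 s with the arm clear, but the hand-in returned no verdict.

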